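Repack the microscope objective tray

ROBOT

A 7-joint arm with a two-finger parallel gripper is mounted at the origin on the work surface. World frame = base frame: x ahead of the robot, y to its left, z up, the work surface at z = 0. Lengths are in m, angles in rad, forces in N, time in s.
With the tool pointing down it reaches from about 0.425 to 1.025 m from the base axis. Payload 3.6 kg.
Tool frame: the origin (TCP) lies between the finger pads; the fingertips stand 11 mm ahead of it and the grasp point (between the pads) lies 8 mm behind it; z points along the fingers, x is the direction in which the jaws open and shut, and the axes are right-handed (so a half turn about z gives the same grasp; the last joint's range is limited). The gripper opens to 85 mm and grips with 20 to 120 N. Pads are 22 mm wide; open, the fingers measure 114 mm over their backs; the gripper's body (76 mm by 85 mm) begins 54 mm behind the grasp point. The pads swing forward as they close: fully open they stand 13 mm farther back than shut.
Start: joints at [-1.24, 0.591, 0.048, 1.609, -0.033, 0.943, -0.034], TCP at [0.298, 0.661, 0.242] pointing down, gripper open.
Joint ranges: [-2.69, 2.69], [-0.47, 2.24], [-1.27, 1.36], [0.19, 2.51], [-1.53, 4.68], [0.08, 2.07], [-3.09, 3.09]. Speed limits (rad/s): [2.57, 2.57, 3.14, 3.14, 3.14, 3.14, 3.14].

INTERFACE

Orientations are given as [roll, pitch, yaw] about the fixed x, y, z axes, in that order (R = Rz(yaw) Ry(pitch) Rx(roll)).
In Python, from workcell import * gives the robot as it stands.
- The arm moves only by the tool step_arm, never from a script. Its argument "moves" is text: rows parted by semicolons, each of 7 numbers parted by spaces: the shift along the world's x, y, z in cm, then the turn, a rotation vector about the world's x, y, z in rad, then the opening in per cent of the stroke, from 0 (shut) to 100 (fully open). A call has 1 to 20 rows; each row is the pose to reach, as a shift and turn from the pose commanded when the call began; what a row does not reach only later rows make up. A row lasts 1/10 s, in which the tool goes at most 50 mm and 8.59 degrees, less where a joint would pass 70% of its speed; a pose out of reach is approached as far as the arm can. A call with a gripper value outside its range is refused whole. The fingers move at their own pace and stop on an object; "grip_force" is the grip in N (left out, the last holds). Time passes only in rows, so rows that repeat a pose let the fingers close. It gives the time, the measured TCP pose, the force and the opening at its end, in the units of the state.
- get_state(): the state, without advancing time (a new reading comes with each control period).
- read_camera(name): name is "scene" or "top" or "wrist"; returns (picture, depth): 420x560x3 uint8, red, green, blue; 420x560 float32, m along the optical axis (not along the pixel's ray), 0 where there is no reading.
- get_calibration(name): a dict with "fx", "fy", "cx", "cy" (pixels), "xyz" and "orientation" of the camera in the world; the wrist camera has in their place "T_tool_cam" (4x4, takes a point from camera to tool coordinates, whose origin is the TCP and whose axes are the tool frame's). Camera axes: x right, y down, z forward; pixel columns grow to the right and rows downward; lengths in m; the calibration is good to about 2 mm. The wrist camera is an equidistant fisheye: a pixel r from the principal point sees the ray r / f radians off the axis. A picture is of the moment at which its call begins: read the wrist's pose just before it. get_calibration takes no time and is no camera call.
- hand_in(): hands the job in, once; it reports no verdict.
The state is a dict: "time_s": time; "q": joint angles; "joint_vel": joint speeds; "joint_torque": joint torques, N m; "tcp_pos": TCP position; "orientation": TCP orientation; "ft_force": force on the tool from outside, world axes, zero at the start; "torque": the same for the moment, N m; "grip_width": finger opening in m.
Only numpy, scipy, OpenCV 4.12 (cv2) and the standard library are available. Lean on these libraries where they do the work, as an engineer would, in place of code of your own. Each camera call takes 0.05 s, during which the arm holds its last target. There are 200 camera calls.

TASK

Repack the microscope's objective tray: somebody has packed an eyepiece in it by mistake, so stand that in the free place of the eyepiece stand beside its twin, and collect the red-, yellow- and blue-banded objectives from the bench, each on the pad of its own colour in the tray. Everything stands upright on its pad, lens up, and is set down, not dropped. Leave the white-banded objective that is already in its place and the green-banded one, which belongs to another microscope, where they are.

Things in the scene. Friction and masses are not known exactly. Their poses are not given: they have to be found in the camera images.
- eyepiece: Black microscope eyepiece, 51 mm tall, standing lens up; at the start it stands, wrongly, on one of the coloured pads of the objective tray. Steel tube 30 mm in diameter up to 26 mm, black head 40 mm in diameter from 26 to 45 mm (grip here), rubber eyecup above. Origin: centre of its underside, z up; round. 0.09 kg.
- eyestand: Dark grey stand left or right of the tray, fixed, two places with grey pads, 54 mm square inside. Origin: at bench level below the centre of the free place (nearer the robot); the pad's top is 7 mm above it, the walls (6 mm thick, 20 mm between the places) 12 mm. A twin eyepiece, fixed, 58 mm high, 40 mm wide, fills the other place, 74 mm along the stand's x, away from the robot.
- obj_red: Black microscope objective, red colour band, standing lens up, 34 mm tall. From the bottom: brass thread 20 mm wide, 4.5 mm high; barrel 28 mm in diameter up to 24 mm (grip here); red cone up to 29 mm; thin steel nose. Origin: centre of its underside, z up; round, yaw means nothing. 0.1 kg. At the start on the bench, robot side of the tray.
- obj_yellow: Black microscope objective, yellow colour band, standing lens up, 40 mm tall. From the bottom: brass thread 20 mm wide, 4.5 mm high; barrel 28 mm in diameter up to 24 mm (grip here); yellow cone up to 29 mm; thin steel nose. Origin: centre of its underside, z up; round, yaw means nothing. 0.1 kg. At the start on the bench, robot side of the tray.
- obj_blue: Black microscope objective, blue colour band, standing lens up, 49 mm tall. From the bottom: brass thread 20 mm wide, 4.5 mm high; barrel 28 mm in diameter up to 24 mm (grip here); blue cone up to 29 mm; thin steel nose. Origin: centre of its underside, z up; round, yaw means nothing. 0.1 kg. At the start on the bench, robot side of the tray.
- pad_red: Red pad, 53 x 53 mm, floor of one of four places (54 mm square inside) of the light grey objective tray. Origin: centre of its underside; its top is 3 mm above that, 7 mm above the bench. The walls round it are 6 mm thick and rise 5 mm above its top. The places lie in a row along the pad's y, 60 mm apart, order of colours varies; x points across the row, away from the robot. Fixed.
- pad_yellow: Yellow pad, 53 x 53 mm, floor of one of four places (54 mm square inside) of the light grey objective tray. Origin: centre of its underside; its top is 3 mm above that, 7 mm above the bench. The walls round it are 6 mm thick and rise 5 mm above its top. The places lie in a row along the pad's y, 60 mm apart, order of colours varies; x points across the row, away from the robot. Fixed.
- pad_blue: Blue pad, 53 x 53 mm, floor of one of four places (54 mm square inside) of the light grey objective tray. Origin: centre of its underside; its top is 3 mm above that, 7 mm above the bench. The walls round it are 6 mm thick and rise 5 mm above its top. The places lie in a row along the pad's y, 60 mm apart, order of colours varies; x points across the row, away from the robot. Fixed.
- obj_green: Black microscope objective, green colour band, standing lens up, 44 mm tall. From the bottom: brass thread 20 mm wide, 4.5 mm high; barrel 28 mm in diameter up to 24 mm (grip here); green cone up to 29 mm; thin steel nose. Origin: centre of its underside, z up; round, yaw means nothing. 0.1 kg. On the bench; not of this set, stays there.
- obj_white: Black microscope objective, white colour band, standing lens up, 49 mm tall. From the bottom: brass thread 20 mm wide, 4.5 mm high; barrel 28 mm in diameter up to 24 mm (grip here); white cone up to 29 mm; thin steel nose. Origin: centre of its underside, z up; round, yaw means nothing. 0.1 kg. Already in its own place in the tray (white pad).
There are look-alikes about, which are no part of the job. Of the things that look like the pad_red, the largest one is meant.

How it is judged:
By the outcome, as a careful person would: the job done as asked, in the order asked, and still so for the second after the job is handed in, with the robot touching nothing.
It also fails if it takes over 99 s, if anything falls off the work surface, if the arm or the gripper's body presses on something with over 40 N, if the wrist force passes 120 N, or if a joint passes its speed limit or range.

## Working session

There is one attempt and no reset: what is moved stays moved. The work goes in short steps, Python scripts to look and compute and a tool call to move; the robot and the scene stay as the last step left them, time stands still between calls to the robot, and variables do not carry over. Pictures are saved under pics/ and viewed, about 12 in all and at most 16, crops included, and the job is handed in when it is done.

Besides the shell and the picture viewer there is one more tool, called as name(argument=value, ...) on one line, values as JSON. step_arm: Moves the arm, as the interface text tells. Its arguments: {"type":"object","properties":{"moves":{"type":"string"},"grip_force":{"type":"number"}},"required":["moves"]}

```bash
mkdir -p pics; cat > h.py <<'E'
from workcell import *
import numpy as np, cv2
from scipy.spatial.transform import Rotation as R
def save(n,im): cv2.imwrite('pics/'+n,im[...,::-1])
def ray(cal,u,v):
    Rm=R.from_euler('xyz',cal['orientation']).as_matrix()
    d=Rm@np.array([(u-cal['cx'])/cal['fx'],(v-cal['cy'])/cal['fy'],1])
    return np.array(cal['xyz']),d
def onplane(cal,u,v,z):
    o,d=ray(cal,u,v); return o+d*(z-o[2])/d[2]
E
python3 - <<'E'
from h import *
for n in ['top','scene']:
    im,d=read_camera(n); save(n+'0.png',im); np.savez(n+'0.npz',im=im,d=d); print(n,get_calibration(n))
print(get_calibration('wrist')); print(get_state())
E
```

```text
top {'fx': 520.020026646179, 'fy': 520.020026646179, 'cx': 280.19983420260724, 'cy': 209.1498611586375, 'xyz': array([ 0.48834583, -0.01448089,  1.07509286]), 'orientation': array([-3.08183838,  0.02091342, -1.55190377])}
scene {'fx': 399.50114518759887, 'fy': 399.50114518759887, 'cx': 280.0085547976905, 'cy': 206.63380925995583, 'xyz': array([ 1.17781512, -0.12084702,  0.61637748]), 'orientation': array([-2.32111407,  0.00569125,  1.38976357])}
{'fx': 325.19226210127806, 'fy': 325.19226210127806, 'cx': 272.85072121929386, 'cy': 203.78058345842186, 'T_tool_cam': array([[ 9.99999282e-01, -1.98244420e-04, -1.18160928e-03,
         1.03906360e-03],
       [ 5.51667762e-04,  9.51639408e-01,  3.07216751e-01,
        -7.70175097e-02],
       [ 1.06356195e-03, -3.07217182e-01,  9.51638835e-01,
        -1.30940246e-01],
       [ 0.00000000e+00,  0.00000000e+00,  0.00000000e+00,
         1.00000000e+00]])}
{'time_s': 0.1, 'q': array([-1.24045972,  0.59202738,  0.04832137,  1.60971292, -0.03333619,
        0.94272222, -0.0336756 ]), 'joint_vel': array([-3.75252705e-04, -3.22657112e-03,  4.19217716e-05, -6.72609555e-04,
        2.76559393e-04, -4.20249306e-04,  2.52887414e-04]), 'joint_torque': array([ 4.44470716e-03, -5.49998617e+01,  1.55287329e+00, -1.98826647e+01,
        9.64535895e-03,  3.77318225e-03, -2.25664974e-05]), 'tcp_pos': array([0.29785213, 0.66017926, 0.24124859]), 'orientation': array([3.14149703e+00, 2.06197119e-03, 1.14702834e+00]), 'ft_force': array([ 0.44270163, -0.56945338,  0.31656903]), 'torque': array([-0.00160365,  0.06383736,  0.02228931]), 'grip_width': 0.08567986028098246}
```

View pics/top0.png

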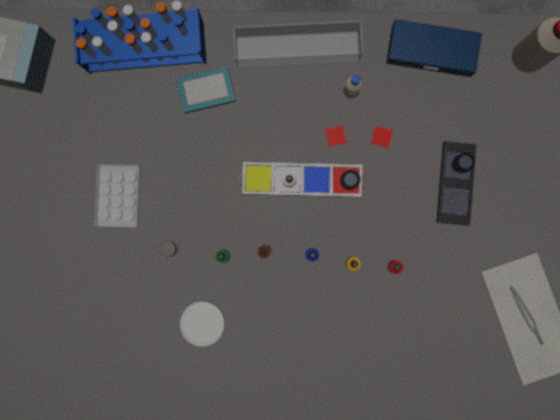

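View pics/scene0.png

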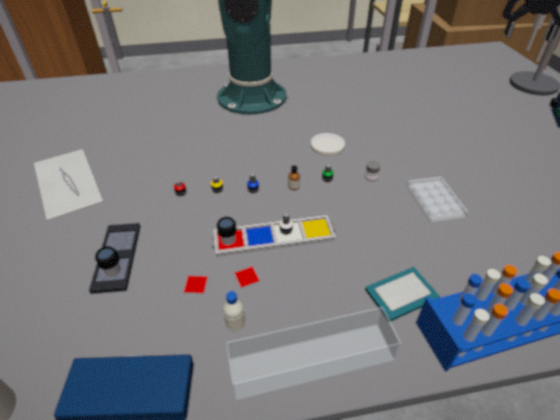

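The top view shows the tray at (243–362, 162–196), with yellow, white (objective standing), blue and red pads. The eyepiece is on red at (348,180). Bench objectives: green (223,256), blue (312,254), yellow (353,264), red (396,267). Look-alikes are a brown bottle (264,251), a grey cap (169,249), red cards (335,136) and (382,137), and the twin eyepiece (464,162). The stand's free place is (455,201).

```bash
python3 - <<'E'
from h import *
C={n:get_calibration(n) for n in ['top','scene']}
D={n:np.load(n+'0.npz') for n in C}
rng={'red':[(0,8),(172,180)],'yellow':[(18,34)],'blue':[(108,128)],'green':[(45,85)]}
def cens(n,col):
    h=cv2.cvtColor(D[n]['im'],cv2.COLOR_RGB2HSV); m=0
    for a,b in rng[col]: m=m|cv2.inRange(h,(a,130,50),(b,255,255))
    k,_,st,ce=cv2.connectedComponentsWithStats(m,connectivity=8)
    return [(st[i,4],ce[i],st[i,:4]) for i in range(1,k) if st[i,4]>15]
for col in rng:
  for n in C:
    for a,c,s in cens(n,col):
        v=[onplane(C[n],*c,z) for z in (.0065,.0265)]
        if .2<v[0][0]<.75 and abs(v[0][1])<.4: print(col,n,a,c.round(1),s,'z7',v[0][:2].round(4),'z26',v[1][:2].round(4))
im=D['top']['im']; save('crop1.png',cv2.convertScaleAbs(cv2.resize(im[125:290,205:490],None,fx=2.8,fy=2.8,interpolation=cv2.INTER_CUBIC),alpha=1.8))
g=im.max(2); 
d=D['top']['d']; cal=C['top']
for u,v in [(350,180),(464,162),(455,201),(258,178),(315,180),(353,264),(312,254),(396,267),(420,220)]:
    o,r=ray(cal,u,v); print(u,v,(o+r*d[v,u]).round(4))
E
```

```text
red top 321 [335.2 135.5] [325 126  21  20] z7 [ 0.7066 -0.102 ] z26 [ 0.7025 -0.1004]
red top 326 [381.6 136.5] [371 126  22  21] z7 [ 0.7061 -0.1978] z26 [ 0.702  -0.1943]
red top 343 [342.7 180.3] [333 168  26  25] z7 [ 0.6138 -0.1187] z26 [ 0.6114 -0.1167]
red top 114 [395.3 266.5] [389 260  14  14] z7 [ 0.439  -0.2276] z26 [ 0.4399 -0.2236]
red scene 67 [179.3 187.3] [174 183  11   9] z7 [ 0.4234 -0.2286] z26 [ 0.4482 -0.225 ]
red scene 248 [231.9 240.6] [218 230  26  19] z7 [ 0.616  -0.1221] z26 [ 0.6344 -0.122 ]
red scene 314 [246.5 276.4] [235 267  24  20] z7 [ 0.7118 -0.1033] z26 [ 0.7271 -0.1038]
red scene 333 [195.3 284. ] [184 276  23  17] z7 [ 0.7116 -0.1988] z26 [ 0.7269 -0.1963]
yellow top 603 [258.3 177.9] [246 166  25  25] z7 [0.6157 0.0556] z26 [0.6133 0.0543]
yellow top 121 [353.1 263.2] [347 257  14  14] z7 [ 0.444  -0.1419] z26 [ 0.4448 -0.1395]
yellow scene 72 [216.3 184.1] [211 180  11   9] z7 [ 0.4279 -0.1417] z26 [ 0.4525 -0.141 ]
yellow scene 394 [315.6 227.9] [302 219  28  19] z7 [0.6127 0.0557] z26 [0.6312 0.0499]
blue top 578 [316.4 179.4] [305 167  24  25] z7 [ 0.6147 -0.0645] z26 [ 0.6123 -0.0636]
blue top 93 [311.9 254.1] [306 248  13  13] z7 [ 0.4609 -0.0575] z26 [ 0.4614 -0.0567]
blue scene 67 [252.4 184.3] [247 181  11   8] z7 [ 0.4446 -0.0569] z26 [ 0.4686 -0.059 ]
blue scene 391 [259.2 235.5] [247 226  26  19] z7 [ 0.612  -0.0647] z26 [ 0.6306 -0.0665]
green top 75 [222.4 255.5] [216 250  13  12] z7 [0.4544 0.126 ] z26 [0.455  0.1234]
green scene 49 [327.4 173.5] [323 171  10   6] z7 [0.4379 0.1294] z26 [0.4622 0.1211]
350 180 [ 0.6092 -0.1286  0.0517]
464 162 [ 0.6485 -0.352   0.0516]
455 201 [ 0.5749 -0.3486  0.0058]
258 178 [0.6156 0.0562 0.0064]
315 180 [ 0.6134 -0.0616  0.0061]
353 264 [ 0.4431 -0.1397  0.0222]
312 254 [ 0.4622 -0.0559  0.0515]
396 267 [ 0.4394 -0.223   0.0361]
420 220 [ 0.535  -0.2792 -0.0013]
```

View pics/crop1.png

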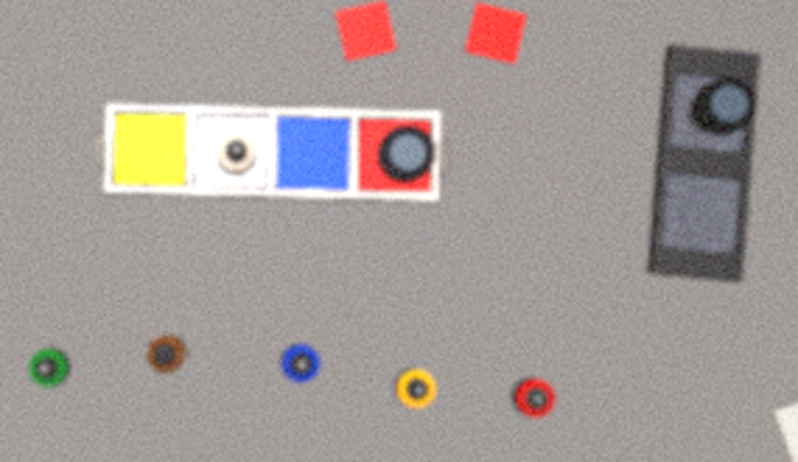

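The close crop confirms the choice: the red pad in the tray is 53 mm, with the eyepiece on it, and the two red cards are only about 38 mm. The eyepiece is at about (0.61, −0.127). I'll move above it and look with the wrist camera.

step_arm(moves="31.2 -78.7 -4 0 0 0.424 100; 31.2 -78.7 -4 0 0 0.424 100; 31.2 -78.7 -4 0 0 0.424 100; 31.2 -78.7 -4 0 0 0.424 100; 31.2 -78.7 -4 0 0 0.424 100; 31.2 -78.7 -4 0 0 0.424 100; 31.2 -78.7 -4 0 0 0.424 100; 31.2 -78.7 -4 0 0 0.424 100; 31.2 -78.7 -4 0 0 0.424 100; 31.2 -78.7 -4 0 0 0.424 100; 31.2 -78.7 -4 0 0 0.424 100; 31.2 -78.7 -4 0 0 0.424 100; 31.2 -78.7 -4 0 0 0.424 100; 31.2 -78.7 -4 0 0 0.424 100; 31.2 -78.7 -4 0 0 0.424 100; 31.2 -78.7 -4 0 0 0.424 100; 31.2 -78.7 -4 0 0 0.424 100; 31.2 -78.7 -4 0 0 0.424 100; 31.2 -78.7 -4 0 0 0.424 100; 31.2 -78.7 -4 0 0 0.424 100")

```text
time_s: 2.1
tcp_pos: [0.6095, -0.1244, 0.2019]
orientation: [-3.14, -0.001, 1.573]
ft_force: [-0.0, 1.0, -0.8]
grip_width: 0.085
```

```bash
cat >> h.py <<'E'
WC=get_calibration('wrist')
def wray(s,u,v):
    x,y=(u-WC['cx'])/WC['fx'],(v-WC['cy'])/WC['fy']; th=np.hypot(x,y); k=np.sin(th)/th if th>1e-6 else 1
    dc=np.array([x*k,y*k,np.cos(th)]); T=WC['T_tool_cam']; Rm=R.from_euler('xyz',s['orientation']).as_matrix()
    return s['tcp_pos']+Rm@T[:3,3], Rm@T[:3,:3]@dc
def wplane(s,u,v,z):
    o,d=wray(s,u,v); return (o+d*(z-o[2])/d[2])
def wproj(s,p):
    Rm=R.from_euler('xyz',s['orientation']).as_matrix(); T=WC['T_tool_cam']
    c=T[:3,:3].T@(Rm.T@(np.asarray(p)-s['tcp_pos'])-T[:3,3]); r=np.hypot(c[0],c[1]); th=np.arctan2(r,c[2])
    return WC['cx']+WC['fx']*th*c[0]/r, WC['cy']+WC['fy']*th*c[1]/r
def wpts(s,d):
    v,u=np.mgrid[:420,:560]; x=(u-WC['cx'])/WC['fx']; y=(v-WC['cy'])/WC['fy']; th=np.hypot(x,y); k=np.sin(th)/np.maximum(th,1e-6)
    dc=np.stack([x*k,y*k,np.cos(th)],-1); P=dc*(d/np.cos(th))[...,None]; T=WC['T_tool_cam']; Rm=R.from_euler('xyz',s['orientation']).as_matrix()
    P=P@T[:3,:3].T+T[:3,3]; P=P@Rm.T+s['tcp_pos']; P[d<=0]=np.nan; return P
def look(n):
    s=get_state(); im,d=read_camera('wrist'); np.savez(n+'.npz',im=im,d=d); save(n+'.png',cv2.convertScaleAbs(im,alpha=1.8)); return s,im,d
E
python3 - <<'E'
from h import *
s,im,d=look('w1'); print(s['time_s'],s['tcp_pos'],s['orientation'],s['ft_force'])
P=wpts(s,d)
near=np.hypot(P[...,0]-.61,P[...,1]+.127)<.045
for a,b in [(.02,.032),(.036,.05),(.05,.07)]:
    m=near&(P[...,2]>a)&(P[...,2]<b); q=P[m]; print(a,m.sum(),q.min(0).round(4),q.max(0).round(4),q.mean(0).round(4)) if m.any() else 0
print([wproj(s,p) for p in [(.61,-.127,.05),(.614,-.1246,.007)]])
E
```

```text
2.1 [ 0.60954524 -0.12437213  0.20185232] [-3.14031996e+00 -1.35949424e-03  1.57280953e+00] [-0.04713777  1.03921066 -0.77317732]
0.036 122 [ 0.593  -0.1466  0.0364] [ 0.6318 -0.1088  0.05  ] [ 0.597  -0.1282  0.0436]
0.05 1428 [ 0.5931 -0.1484  0.05  ] [ 0.6314 -0.1088  0.0599] [ 0.6114 -0.1288  0.0543]
[(np.float64(269.8068295381166), np.float64(189.24329925246204)), (np.float64(272.5223422130009), np.float64(182.04844098300353))]
```

View pics/w1.png

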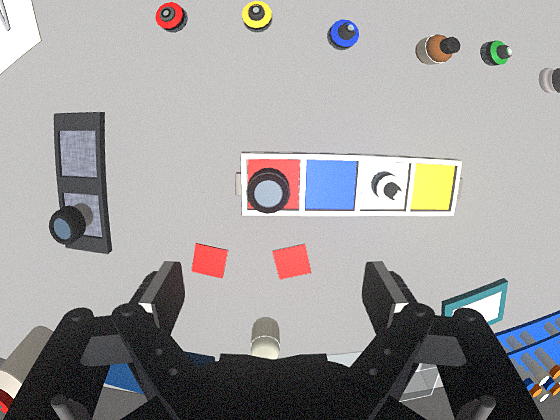

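The wrist view shows the eyepiece at (268,190) on the red pad. Depth puts it at (0.612, −0.1285), with the head about 40 mm wide as specified. Descend and grip.

step_arm(moves="0.2 -0.25 -4 0 0 0 100; 0.2 -0.25 -8 0 0 0 100; 0.2 -0.25 -11 0 0 0 100; 0.2 -0.25 -13 0 0 0 100; 0.2 -0.25 -15 0 0 0 100; 0.2 -0.25 -16 0 0 0 100; 0.2 -0.25 -17 0 0 0 100; 0.2 -0.25 -17 0 0 0 100; 0.2 -0.25 -17 0 0 0 100; 0.2 -0.25 -17 0 0 0 30; 0.2 -0.25 -17 0 0 0 30; 0.2 -0.25 -17 0 0 0 30; 0.2 -0.25 -17 0 0 0 30; 0.2 -0.25 -17 0 0 0 30; 0.2 -0.25 -17 0 0 0 30; 0.2 -0.25 -17 0 0 0 30; 0.2 -0.25 -17 0 0 0 30; 0.2 -0.25 -17 0 0 0 30", grip_force=30)

```text
time_s: 3.95
tcp_pos: [0.6124, -0.1287, 0.033]
orientation: [3.141, 0.0, 1.571]
ft_force: [-0.4, 1.0, 4.9]
grip_width: 0.0392
```

```bash
python3 - <<'E'
from h import *
# bright crop pad centres from w1 via depth/plane; stand place from w1
D=np.load('w1.npz'); im=D['im']
s={'tcp_pos':np.array([0.60954524,-0.12437213,0.20185232]),'orientation':np.array([-3.14031996,-1.35949424e-03,1.57280953])}
h=cv2.cvtColor(im,cv2.COLOR_RGB2HSV)
for n,a,b in [('blue',108,128),('yellow',18,34)]:
    m=cv2.inRange(h,(a,130,40),(b,255,255)); k,_,st,ce=cv2.connectedComponentsWithStats(m)
    for i in range(1,k):
        if st[i,4]>1000 and st[i,1]>140 and st[i,1]<200: print(n,st[i],wplane(s,*ce[i],.007).round(4))
for c in [(60,131),(102,131),(103,178),(63,178)]: print('stand',wplane(s,*c,.007).round(4))
C=get_calibration('top'); print('stand top',[onplane(C,u/2.8+205,v/2.8+125,.007).round(4) for u,v in [(667,173),(742,178),(733,254),(660,248)]])
for u,v in [(171,16),(257,13),(343,33)]: print(wplane(s,u,v,.03).round(4))
print(get_state()['tcp_pos'],get_state()['grip_width'])
E
```

```text
blue [ 305  160   52   49 2363] [ 0.6161 -0.0646  0.007 ]
yellow [ 411  164   44   46 1723] [0.6172 0.0552 0.007 ]
stand [ 0.5492 -0.3714  0.007 ]
stand [ 0.5541 -0.3115  0.007 ]
stand [ 0.6072 -0.3164  0.007 ]
stand [ 0.6056 -0.3752  0.007 ]
stand top [array([ 0.6036, -0.3243,  0.007 ]), array([ 0.6009, -0.3787,  0.007 ]), array([ 0.5451, -0.3721,  0.007 ]), array([ 0.5486, -0.3192,  0.007 ])]
[ 0.4443 -0.2206  0.03  ]
[ 0.447 -0.139  0.03 ]
[ 0.4644 -0.0597  0.03  ]
[ 0.61243598 -0.12872668  0.03298401] 0.03922826970853595
```

step_arm(moves="0 0 2 0 0 0 30; 0 0 6 0 0 0 30; 0 0 10 0 0 0 30; 0 -4 12 0 0 0 30; 0 -8 12 0 0 0 30; 0 -12 12 0 0 0 30; 1 -16 12 0 0 0 30; 2 -20 12 0 0 0 30; 3 -22 12 0 0 0 30; 3 -22 12 0 0 0 30; 3 -22 12 0 0 0 30; 3 -22 12 0 0 0 30")

```text
time_s: 5.15
tcp_pos: [0.6418, -0.3463, 0.1516]
orientation: [-3.14, -0.002, 1.573]
ft_force: [-0.2, 0.6, -1.6]
grip_width: 0.0391
```

```bash
python3 - <<'E'
from h import *
s,im,d=look('w2'); print({k:s[k] for k in ('time_s','tcp_pos','orientation','grip_width')})
np.savez('s2.npz',**s)
P=wpts(s,d); print(wproj(s,(.575,-.3486,.007)))
E
```

```text
{'time_s': 5.15, 'tcp_pos': array([ 0.64178714, -0.34631869,  0.15158387]), 'orientation': array([-3.14019471e+00, -2.17442598e-03,  1.57295976e+00]), 'grip_width': 0.039116384540906386}
(np.float64(269.9768664918003), np.float64(114.35295519128405))
```

View pics/w2.png

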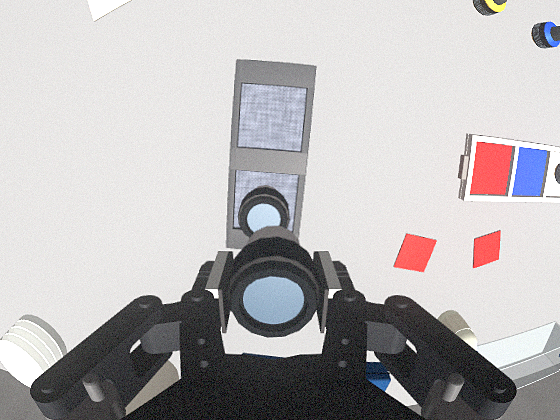

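The eyepiece is held upright at (273,290). The free place's corners are at (241,84), (308,88), (303,152) and (238,147).

```bash
python3 - <<'E'
from h import *
s=dict(np.load('s2.npz')); D=np.load('w2.npz'); im=D['im']
q=[wplane(s,u,v,.007) for u,v in [(241,84),(308,88),(303,152),(238,147)]]
print(np.round(q,4),np.mean(q,0)); print([np.linalg.norm(q[i]-q[i-1]).round(4) for i in range(4)])
for i,n in [((110,175),'red')]: pass
qb=[wplane(s,u,v,.007) for u,v in [(474,141),(513,143),(509,197),(470,194)]]; print('redpad',np.mean(qb,0))
E
```

```text
[[ 0.549  -0.3727  0.007 ]
 [ 0.5522 -0.3169  0.007 ]
 [ 0.6071 -0.3203  0.007 ]
 [ 0.6028 -0.3759  0.007 ]] [ 0.57775233 -0.34648035  0.007     ]
[np.float64(0.0539), np.float64(0.0559), np.float64(0.0549), np.float64(0.0558)]
redpad [ 0.61627227 -0.12161401  0.007     ]
```

step_arm(moves="-4 0.1 0 0 0 0 30; -6.5 0.1 0 0 0 0 30; -6.5 0.1 -3 0 0 0 30; -6.5 0.1 -6 0 0 0 30; -6.5 0.1 -9 0 0 0 30; -6.5 0.1 -10.5 0 0 0 30; -6.5 0.1 -11.3 0 0 0 30; -6.5 0.1 -11.6 0 0 0 30; -6.5 0.1 -11.8 0 0 0 30; -6.5 0.1 -11.9 0 0 0 30; -6.5 0.1 -11.9 0 0 0 30; -6.5 0.1 -11.9 0 0 0 30")

```text
time_s: 6.4
tcp_pos: [0.5775, -0.348, 0.0341]
orientation: [3.14, 0.001, 1.571]
ft_force: [0.4, 0.2, -0.5]
grip_width: 0.0394
```

step_arm(moves="0 0 -0.05 0 0 0 30; 0 0 -0.1 0 0 0 30; 0 0 -0.15 0 0 0 30; 0 0 -0.15 0 0 0 30")

```text
time_s: 6.8
tcp_pos: [0.5774, -0.3478, 0.033]
orientation: [3.141, 0.0, 1.571]
ft_force: [-1.6, 0.8, 6.9]
grip_width: 0.039
```

Contact at 6.9 N. Release, rise and check.

step_arm(moves="0 0 0 0 0 0 50; 0 0 0 0 0 0 60; 0 0 0 0 0 0 68; 0 0 0 0 0 0 68; 0 0 0 0 0 0 68; 0 0 2 0 0 0 68; 0 0 4 0 0 0 68; 0 0 7 0 0 0 68; 0 0 11 0 0 0 80; 0 1 15 0 0 0 100; -4 4 15 0 0 0 100; -7 8 15 0 0 0 100; -10 12 15 0 0 0 100; -12 12.5 15 0 0 0 100; -13 12.5 15 0 0 0 100; -13 12.5 15 0 0 0 100; -13 12.5 15 0 0 0 100; -13 12.5 15 0 0 0 100")

```text
time_s: 8.6
tcp_pos: [0.4489, -0.2239, 0.182]
orientation: [3.14, 0.001, 1.57]
ft_force: [-0.2, -0.8, -0.4]
grip_width: 0.0853
```

```bash
python3 - <<'E'
from h import *
s,im,d=look('w3'); print({k:s[k] for k in ('time_s','tcp_pos','orientation','grip_width')}); np.savez('s3.npz',**s)
P=wpts(s,d)
def fit(c,r,lo,hi):
    m=(np.hypot(P[...,0]-c[0],P[...,1]-c[1])<r)&(P[...,2]>lo)&(P[...,2]<hi); q=P[m]
    if len(q): print(c,len(q),'bbox centre',((q.min(0)+q.max(0))/2).round(4),'size',np.ptp(q,axis=0).round(4),'top',np.nanpercentile(q[:,2],99).round(4))
for c in [(.4399,-.2236),(.4448,-.1395),(.4614,-.0567),(.5765,-.3475)]: fit(c,.035,.012,.09)
E
```

```text
{'time_s': 8.6, 'tcp_pos': array([ 0.44890549, -0.22392618,  0.18195857]), 'orientation': array([3.13959967e+00, 9.11129815e-04, 1.56991819e+00]), 'grip_width': 0.0852653119781116}
(0.4399, -0.2236) 781 bbox centre [ 0.4405 -0.2255  0.0236] size [0.0273 0.0272 0.0226] top 0.0344
(0.4448, -0.1395) 739 bbox centre [ 0.4459 -0.1405  0.0265] size [0.0279 0.0279 0.0286] top 0.04
(0.4614, -0.0567) 665 bbox centre [ 0.462 -0.058  0.031] size [0.0274 0.0278 0.0375] top 0.0488
(0.5765, -0.3475) 62 bbox centre [ 0.5759 -0.3471  0.0126] size [0.0635 0.0645 0.0012] top 0.0131
```

View pics/w3.png

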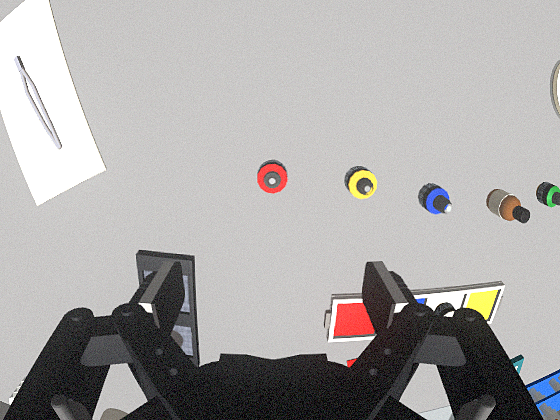

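The wrist view shows red (272,178), yellow (361,183) and blue (435,200), all 27–28 mm wide with heights matching the description. A finger hides the stand, so I'll check the eyepiece from the top camera.

```bash
cat >> h.py <<'E'
def tpts(cal,d):
    v,u=np.mgrid[:420,:560]; Rm=R.from_euler('xyz',cal['orientation']).as_matrix()
    return np.stack([(u-cal['cx'])/cal['fx']*d,(v-cal['cy'])/cal['fy']*d,d],-1)@Rm.T+cal['xyz']
E
python3 - <<'E'
from h import *
im,d=read_camera('top'); P=tpts(get_calibration('top'),d)
for c in [(.577,-.348),(.65,-.352)]:
    m=(np.hypot(P[...,0]-c[0],P[...,1]-c[1])<.035)&(P[...,2]>.03); q=P[m]; print(len(q),((q.min(0)+q.max(0))/2).round(4),np.ptp(q,axis=0).round(4),q[:,2].max())
save('t2.png',cv2.convertScaleAbs(cv2.resize(im[100:300,240:520],None,fx=2.8,fy=2.8),alpha=1.8))
E
```

```text
372 [ 0.5755 -0.3477  0.0472] [0.0395 0.0404 0.0319] 0.06309744284155872
369 [ 0.6475 -0.3532  0.0474] [0.0383 0.0396 0.0299] 0.06231781951600257
```

View pics/t2.png

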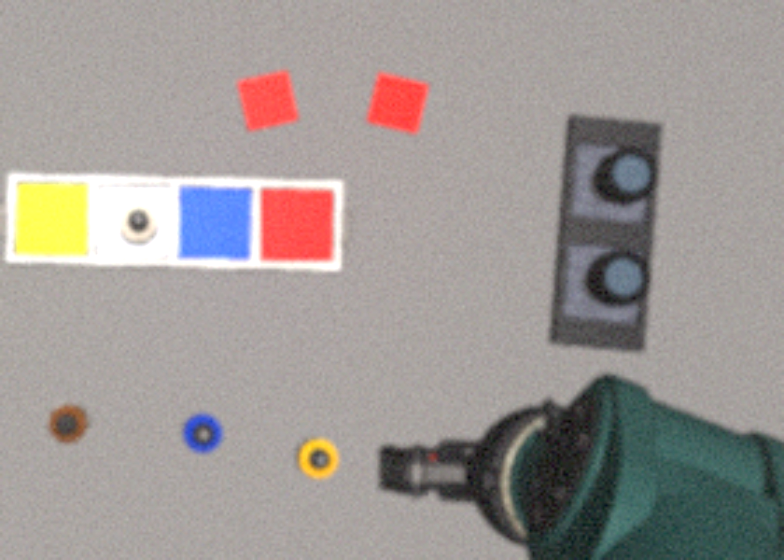

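The eyepiece stands in the free place beside its twin (crop 617,278) at the same height, and its centre is within 2 mm of the expected one. Now the red objective.

step_arm(moves="-0.65 -0.27 -4 0 0 0 100; -0.65 -0.27 -8 0 0 0 100; -0.65 -0.27 -11 0 0 0 100; -0.65 -0.27 -13 0 0 0 90; -0.65 -0.27 -15 0 0 0 80; -0.65 -0.27 -16 0 0 0 70; -0.65 -0.27 -16.25 0 0 0 60; -0.65 -0.27 -16.25 0 0 0 60; -0.65 -0.27 -16.25 0 0 0 15; -0.65 -0.27 -16.25 0 0 0 15; -0.65 -0.27 -16.25 0 0 0 15; -0.65 -0.27 -16.25 0 0 0 15; -0.65 -0.27 -16.25 0 0 0 15; -0.65 -0.27 -16.25 0 0 0 15; -0.65 -0.27 -16.25 0 0 0 15")

```text
time_s: 10.2
tcp_pos: [0.4413, -0.2256, 0.0203]
orientation: [3.14, 0.001, 1.571]
ft_force: [-0.2, 1.3, 7.0]
grip_width: 0.0265
```

step_arm(moves="0 0 1 0 0 0 15; 0 0 3 0 0 0 15; 0 0 6 0 0 0 15; 0 0 9 0 0 0 15; 3 2 10 0 0 0 15; 7 4 10 0 0 0 15; 10 6 10 0 0 0 15; 13.5 7 10 0 0 0 15; 13.5 7 10 0 0 0 15; 13.5 7 10 0 0 0 15; 13.5 7 10 0 0 0 15")

```text
time_s: 11.3
tcp_pos: [0.5737, -0.156, 0.1192]
orientation: [-3.139, 0.0, 1.57]
ft_force: [-1.1, -0.0, -1.2]
grip_width: 0.0269
```

```bash
python3 - <<'E'
from h import *
s,im,d=look('w4'); print({k:s[k] for k in ('time_s','tcp_pos','orientation','grip_width')}); np.savez('s4.npz',**s)
s2,im2,d2=s,*read_camera('scene'); a=cv2.resize(im2[130:270,120:320],(800,560))
cv2.imwrite('pics/c4.png',np.hstack([cv2.convertScaleAbs(im,alpha=1.6)[:420,100:500],cv2.resize(cv2.convertScaleAbs(a,alpha=1.4),(400,420))])[...,::-1])
for n,c in [('red',(.614,-.1245)),('blue',(.6145,-.0645))]: print(n,wproj(s,(*c,.007)))
E
```

```text
{'time_s': 11.3, 'tcp_pos': array([ 0.57367796, -0.15598586,  0.11918841]), 'orientation': array([-3.13919245e+00,  2.15974041e-04,  1.56993175e+00]), 'grip_width': 0.026921698788620507}
red (np.float64(310.8740660536108), np.float64(248.4222091286368))
blue (np.float64(379.58470379381515), np.float64(247.49971194386154))
```

View pics/c4.png

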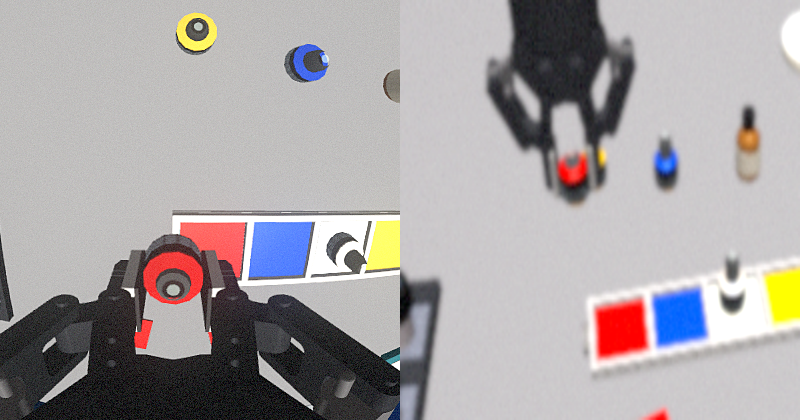

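```bash
python3 - <<'E'
from h import *
s=dict(np.load('s4.npz')); D=np.load('w4.npz')
t=s['tcp_pos']; b=t[2]-.020
for h in (0,.024,.029,.034): print(h,np.round(wproj(s,(t[0],t[1],b+h)),1))
P=wpts(s,D['d']); m=(np.hypot(P[...,0]-t[0],P[...,1]-t[1])<.013)&(P[...,2]>b+.027); m&=np.hypot(P[...,0]-t[0],P[...,1]-t[1])<.012
h=cv2.cvtColor(D['im'],cv2.COLOR_RGB2HSV); rm=(cv2.inRange(h,(0,130,40),(8,255,255))|cv2.inRange(h,(172,130,40),(180,255,255)))>0
rm[:, :240]=0; rm[:,310:]=0; rm[:245]=0; rm[310:]=0
q=P[rm]; q=q[np.isfinite(q[:,2])&(q[:,2]>.1)]; print('cone',len(q),((q.min(0)+q.max(0))/2).round(4),np.ptp(q,axis=0).round(4),'expect',t[:2],b+.0265)
# slope of cone height with x,y
A=np.c_[q[:,:2]-q[:,:2].mean(0),np.ones(len(q))]; print(np.linalg.lstsq(A,q[:,2],rcond=None)[0])
n=(np.hypot(P[...,0]-t[0],P[...,1]-t[1])<.008)&(P[...,2]>b+.0315)&(P[...,2]<b+.04); print('nose',n.sum(),P[n].mean(0))
E
```

```text
0 [272.6 255.4]
0.024 [272.5 279.2]
0.029 [272.5 285. ]
0.034 [272.4 291.1]
cone 1719 [ 0.573  -0.1551  0.1239] [0.0286 0.0281 0.0371] expect [ 0.57367796 -0.15598586] 0.12568841327018665
[ 0.01271954 -0.02026812  0.12503268]
nose 390 [ 0.57185308 -0.15554093  0.13181481]
```

Red is held upright: its nose is where an upright axis predicts it. The blue pad's pixel also matches the prediction. Lower onto the red pad.

step_arm(moves="3.9 3.05 0 0 0 0 15; 3.9 3.05 0 0 0 0 15; 3.9 3.05 -3 0 0 0 15; 3.9 3.05 -6 0 0 0 15; 3.9 3.05 -8 0 0 0 15; 3.9 3.05 -8.6 0 0 0 15; 3.9 3.05 -9 0 0 0 15; 3.9 3.05 -9.1 0 0 0 15; 3.9 3.05 -9.2 0 0 0 15; 3.9 3.05 -9.2 0 0 0 15; 3.9 3.05 -9.2 0 0 0 15")

```text
time_s: 12.5
tcp_pos: [0.6151, -0.1249, 0.0281]
orientation: [3.14, 0.0, 1.571]
ft_force: [-0.6, 0.5, -0.9]
grip_width: 0.0267
```

step_arm(moves="0 0 -0.05 0 0 0 15; 0 0 -0.1 0 0 0 15; 0 0 -0.15 0 0 0 15; 0 0 -0.15 0 0 0 15")

```text
time_s: 12.9
tcp_pos: [0.6151, -0.1249, 0.0273]
orientation: [3.141, 0.0, 1.571]
ft_force: [-1.2, -0.0, 9.8]
grip_width: 0.0268
```

step_arm(moves="0 0 0 0 0 0 40; 0 0 0 0 0 0 50; 0 0 0 0 0 0 55; 0 0 0 0 0 0 55; 0 0 2 0 0 0 55; 0 0 5 0 0 0 55; 0 0 9 0 0 0 60; -4 -0.5 10 0 0 0 70; -8 -1 10 0 0 0 80; -12 -1.5 10 0 0 0 80; -16 -1.5 10 0 0 0 80; -16.9 -1.5 10 0 0 0 80; -16.9 -1.5 10 0 0 0 80; -16.9 -1.5 10 0 0 0 80; -16.9 -1.5 10 0 0 0 80")

```text
time_s: 14.4
tcp_pos: [0.4483, -0.1398, 0.126]
orientation: [3.139, 0.0, 1.572]
ft_force: [-0.5, 0.6, 0.4]
grip_width: 0.0683
```

```bash
cat > chk.py <<'E'
from h import *
im,d=read_camera('top'); P=tpts(get_calibration('top'),d)
for n,c in dict(red=(.6142,-.1246),blue=(.6147,-.0645),white=(.615,-.0045),yellow=(.6157,.0556),eye=(.577,-.348),green=(.455,.123)).items():
    m=(np.hypot(P[...,0]-c[0],P[...,1]-c[1])<.022)&(P[...,2]>.018); q=P[m]
    if len(q): print(n,len(q),((q.min(0)+q.max(0))/2)[:2].round(4),np.ptp(q,axis=0)[:2].round(4),'top',q[:,2].max().round(4))
save('t_last.png',cv2.convertScaleAbs(cv2.resize(im[120:290,205:490],None,fx=2.8,fy=2.8),alpha=1.8))
E
python3 - <<'E'
import chk
from h import *
s,im,d=look('w5'); print({k:s[k] for k in ('time_s','tcp_pos','orientation','grip_width')}); np.savez('s5.npz',**s)
P=wpts(s,d)
for c in [(.4455,-.14),(.462,-.058),(.614,-.1246)]:
    m=(np.hypot(P[...,0]-c[0],P[...,1]-c[1])<.022)&(P[...,2]>.014)&(P[...,2]<.07); q=P[m]; 
    if len(q): print(c,len(q),((q.min(0)+q.max(0))/2).round(4),np.ptp(q,axis=0).round(4),q[:,2].max())
E
```

```text
red 167 [ 0.6118 -0.1251] [0.0276 0.0272] top 0.044
white 162 [ 0.6102 -0.0091] [0.0272 0.0264] top 0.0582
eye 371 [ 0.5753 -0.3476] [0.0393 0.0399] top 0.0614
green 154 [0.4531 0.1237] [0.0261 0.0263] top 0.0492
{'time_s': 14.45, 'tcp_pos': array([ 0.4479887 , -0.13977653,  0.12588745]), 'orientation': array([3.13921902e+00, 2.58298814e-04, 1.57196894e+00]), 'grip_width': 0.06816033359261449}
(0.4455, -0.14) 1147 [ 0.4456 -0.1399  0.0275] [0.028  0.0283 0.0266] 0.04079190802307421
(0.462, -0.058) 1054 [ 0.4619 -0.0574  0.0321] [0.0285 0.0283 0.0359] 0.050075805750188246
(0.614, -0.1246) 172 [ 0.6054 -0.1255  0.0204] [0.0111 0.0262 0.0127] 0.026735986827501723
```

Red stands on its pad: 27 mm footprint from above, top at the expected height. Yellow is confirmed at (0.4456, −0.1399). Grip it.

step_arm(moves="0 0 -4 0 0 0 80; 0 0 -7 0 0 0 70; 0 0 -9 0 0 0 65; 0 0 -10.2 0 0 0 60; 0 0 -10.65 0 0 0 60; 0 0 -10.65 0 0 0 60; 0 0 -10.65 0 0 0 15; 0 0 -10.65 0 0 0 15; 0 0 -10.65 0 0 0 15; 0 0 -10.65 0 0 0 15; 0 0 -10.65 0 0 0 15; 0 0 -10.65 0 0 0 15; 0 0 -10.65 0 0 0 15")

```text
time_s: 15.8
tcp_pos: [0.4463, -0.1399, 0.0203]
orientation: [3.14, 0.0, 1.571]
ft_force: [0.1, 0.1, 7.9]
grip_width: 0.0266
```

step_arm(moves="0 0 1 0 0 0 15; 0 0 3 0 0 0 15; 0 0 6 0 0 0 15; 0 0 10 0 0 0 15; 3 4 11 0 0 0 15; 6 8 11 0 0 0 15; 9 12 11 0 0 0 15; 12 15 11 0 0 0 15; 14 17 11 0 0 0 15; 14 17 11 0 0 0 15; 14 17 11 0 0 0 15; 14 17 11 0 0 0 15")

```text
time_s: 17.0
tcp_pos: [0.584, 0.0286, 0.1293]
orientation: [-3.14, 0.001, 1.569]
ft_force: [0.1, -0.8, -1.3]
grip_width: 0.0265
```

```bash
python3 - <<'E'
from h import *
s,im,d=look('w6'); print({k:s[k] for k in ('time_s','tcp_pos','orientation','grip_width')}); np.savez('s6.npz',**s)
t=s['tcp_pos']; print('nose exp',wproj(s,(t[0],t[1],t[2]+.020)),'base',wproj(s,(t[0],t[1],t[2]-.02)),'pad',wproj(s,(.615,.0555,.007)))
E
```

```text
{'time_s': 17.0, 'tcp_pos': array([0.58398364, 0.02863854, 0.12926967]), 'orientation': array([-3.13950059e+00,  1.05859969e-03,  1.56942042e+00]), 'grip_width': 0.026470094379923974}
nose exp (np.float64(272.33165344086746), np.float64(299.05456183403027)) base (np.float64(272.6465336011097), np.float64(255.38580451383814)) pad (np.float64(304.80824228670957), np.float64(233.40975736232642))
```

View pics/w6.png

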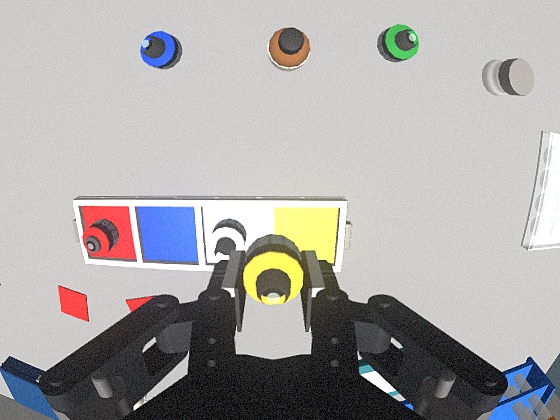

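Yellow is held upright, with its nose at (273,297), and red stands on its pad at (100,236). The yellow pad is centred near (306,235), as predicted. Lower it.

step_arm(moves="3 2.5 0 0 0 0 15; 3 2.5 0 0 0 0 15; 3 2.5 -3 0 0 0 15; 3 2.5 -6 0 0 0 15; 3 2.5 -9 0 0 0 15; 3 2.5 -9.8 0 0 0 15; 3 2.5 -10.1 0 0 0 15; 3 2.5 -10.2 0 0 0 15; 3 2.5 -10.25 0 0 0 15; 3 2.5 -10.3 0 0 0 15; 3 2.5 -10.35 0 0 0 15; 3 2.5 -10.35 0 0 0 15; 3 2.5 -10.35 0 0 0 15")

```text
time_s: 18.35
tcp_pos: [0.6166, 0.0552, 0.0274]
orientation: [3.14, -0.0, 1.571]
ft_force: [-0.1, -0.6, 4.9]
grip_width: 0.0266
```

Contact at 4.9 N. Release and go to blue.

step_arm(moves="0 0 0 0 0 0 40; 0 0 0 0 0 0 48; 0 0 0 0 0 0 52; 0 0 0 0 0 0 52; 0 0 2 0 0 0 52; 0 0 5 0 0 0 52; 0 0 9 0 0 0 60; -4 -3 10 0 0 0 70; -8 -6 10 0 0 0 80; -12 -9 10 0 0 0 80; -15.4 -11.3 10 0 0 0 80; -15.4 -11.3 10 0 0 0 80; -15.4 -11.3 10 0 0 0 80; -15.4 -11.3 10 0 0 0 80; -15.4 -11.3 10 0 0 0 80")

```text
time_s: 19.85
tcp_pos: [0.4636, -0.0568, 0.1259]
orientation: [3.14, -0.0, 1.573]
ft_force: [0.6, -0.3, 0.3]
grip_width: 0.0681
```

```bash
python3 - <<'E'
import chk
from h import *
s,im,d=look('w7'); print({k:s[k] for k in ('time_s','tcp_pos','orientation','grip_width')})
P=wpts(s,d)
for c in [(.462,-.058)]:
    m=(np.hypot(P[...,0]-c[0],P[...,1]-c[1])<.022)&(P[...,2]>.014)&(P[...,2]<.07); q=P[m]; print(c,len(q),((q.min(0)+q.max(0))/2).round(4),np.ptp(q,axis=0).round(4))
E
```

```text
red 168 [ 0.6122 -0.1252] [0.0281 0.0276] top 0.0453
white 161 [ 0.6103 -0.0091] [0.0275 0.0264] top 0.0591
yellow 160 [0.6134 0.0537] [0.0274 0.0261] top 0.0496
eye 375 [ 0.5755 -0.3478] [0.0393 0.0406] top 0.0615
green 154 [0.4531 0.1236] [0.0262 0.0261] top 0.0449
{'time_s': 19.9, 'tcp_pos': array([ 0.46326383, -0.056854  ,  0.12580701]), 'orientation': array([ 3.14012722e+00, -3.44039764e-04,  1.57297001e+00]), 'grip_width': 0.06869160337686615}
(0.462, -0.058) 1139 [ 0.4617 -0.0569  0.032 ] [0.0274 0.0283 0.036 ]
```

step_arm(moves="0 0.05 -4 0 0 0 80; 0 0.05 -7 0 0 0 70; 0 0.05 -9 0 0 0 65; 0 0.05 -10.2 0 0 0 60; 0 0.05 -10.65 0 0 0 60; 0 0.05 -10.65 0 0 0 60; 0 0.05 -10.65 0 0 0 15; 0 0.05 -10.65 0 0 0 15; 0 0.05 -10.65 0 0 0 15; 0 0.05 -10.65 0 0 0 15; 0 0.05 -10.65 0 0 0 15; 0 0.05 -10.65 0 0 0 15; 0 0.05 -10.65 0 0 0 15")

```text
time_s: 21.25
tcp_pos: [0.4623, -0.0574, 0.0203]
orientation: [3.14, 0.0, 1.571]
ft_force: [-0.3, 0.2, 6.7]
grip_width: 0.0269
```

step_arm(moves="0 0 1 0 0 0 15; 0 0 3 0 0 0 15; 0 0 6 0 0 0 15; 0 0 10 0 0 0 15; 4 0 11 0 0 0 15; 8 -0.5 11 0 0 0 15; 11 -0.8 11 0 0 0 15; 12 -0.8 11 0 0 0 15; 12 -0.8 11 0 0 0 15; 12 -0.8 11 0 0 0 15; 12 -0.8 11 0 0 0 15")

```text
time_s: 22.35
tcp_pos: [0.579, -0.0652, 0.1289]
orientation: [-3.138, -0.0, 1.571]
ft_force: [-0.3, -0.2, -2.0]
grip_width: 0.0266
```

```bash
python3 - <<'E'
from h import *
s,im,d=look('w8'); print({k:s[k] for k in ('time_s','tcp_pos','orientation','grip_width')}); np.savez('s8.npz',**s)
t=s['tcp_pos']; print('nose exp',wproj(s,(t[0],t[1],t[2]+.029)),'base',wproj(s,(t[0],t[1],t[2]-.02)),'pad',wproj(s,(.6147,-.065,.007)))
E
```

```text
{'time_s': 22.35, 'tcp_pos': array([ 0.57902323, -0.06522424,  0.12886595]), 'orientation': array([-3.13818865e+00, -1.54838784e-04,  1.57094887e+00]), 'grip_width': 0.026571655748639192}
nose exp (np.float64(272.33782964988524), np.float64(311.9810195819073)) base (np.float64(272.60660283714935), np.float64(255.42717226776514)) pad (np.float64(273.1557347511018), np.float64(238.94886589865087))
```

View pics/w8.png

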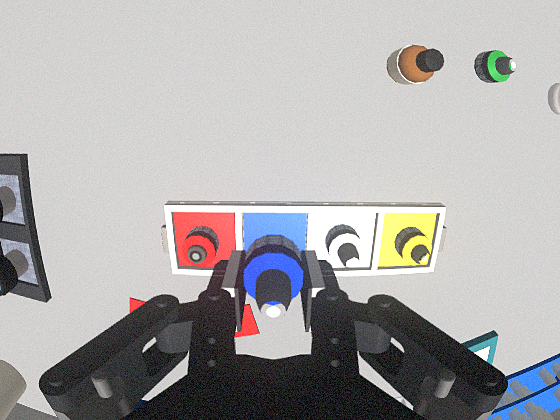

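Blue is held upright, with its nose at (272,311). Red and yellow stand on their pads, and the blue pad is centred near (275,240), as predicted. Lower it.

step_arm(moves="3.35 0.05 0 0 0 0 15; 3.35 0.05 0 0 0 0 15; 3.35 0.05 -3 0 0 0 15; 3.35 0.05 -6 0 0 0 15; 3.35 0.05 -9 0 0 0 15; 3.35 0.05 -9.8 0 0 0 15; 3.35 0.05 -10.1 0 0 0 15; 3.35 0.05 -10.2 0 0 0 15; 3.35 0.05 -10.25 0 0 0 15; 3.35 0.05 -10.3 0 0 0 15; 3.35 0.05 -10.35 0 0 0 15; 3.35 0.05 -10.35 0 0 0 15; 3.35 0.05 -10.35 0 0 0 15")

```text
time_s: 23.7
tcp_pos: [0.6161, -0.0649, 0.0274]
orientation: [3.139, 0.0, 1.571]
ft_force: [-1.1, -0.1, 4.4]
grip_width: 0.0266
```

step_arm(moves="0 0 0 0 0 0 40; 0 0 0 0 0 0 46; 0 0 0 0 0 0 46; 0 0 0 0 0 0 46; 0 0 2 0 0 0 46; 0 0 5 0 0 0 46; 0 0 9 0 0 0 46; 0 0 13 0 0 0 46; -4 0 16 0 0 0 60; -9 0 18 0 0 0 60; -12 0 18 0 0 0 60; -12 0 18 0 0 0 60; -12 0 18 0 0 0 60; -12 0 18 0 0 0 60")

```text
time_s: 25.1
tcp_pos: [0.4966, -0.0647, 0.2059]
orientation: [3.14, 0.0, 1.571]
ft_force: [0.8, 0.2, 0.4]
grip_width: 0.0515
```

```bash
python3 - <<'E'
import chk
from h import *
im,d=read_camera('scene'); a=cv2.convertScaleAbs(cv2.resize(im[150:300,80:360],(784,420),interpolation=cv2.INTER_CUBIC),alpha=1.5); save('fin.png',a)
print(get_state()['tcp_pos'])
E
```

```text
red 165 [ 0.612  -0.1253] [0.0275 0.0277] top 0.0431
blue 161 [ 0.613  -0.0657] [0.0276 0.027 ] top 0.0585
white 160 [ 0.6102 -0.0091] [0.0275 0.0264] top 0.056
yellow 162 [0.6132 0.0538] [0.0272 0.0262] top 0.0493
eye 373 [ 0.5754 -0.3484] [0.0394 0.0402] top 0.0624
green 152 [0.4531 0.1238] [0.0262 0.0266] top 0.0465
[ 0.49667923 -0.06470398  0.20561957]
```

View pics/fin.png

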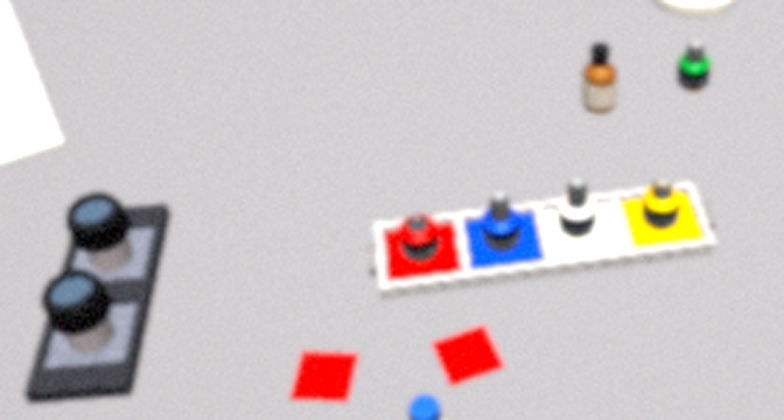

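The scene view shows everything upright and in place: red (420,240), blue (500,225), yellow (660,205), white (577,210), green still on the bench (693,68), and both eyepieces in the stand. Handing in.

```bash
python3 -c "
from workcell import *
print(hand_in())"
```

```text
the job is handed in; nothing more can be done
None
```

The job is done and handed in at about 25 s of robot time. I stood the eyepiece in the free place of the stand beside its twin. Then I set the red, yellow and blue objectives upright on their own pads, in that order. The white and green objectives stayed where they were.

- **Final checks:** The top camera's last pass showed all four objects upright. The three objectives were within about 2 mm of the pad centres and the eyepiece within about 3 mm of its place. Heights matched the descriptions to within a few millimetres, and the arm was clear of everything.
- **Set-down forces:** Each object was lowered to light contact before release, at 4 to 10 N. No force reading in any report passed 10 N.
- **Disagreements:** The cameras differed by about 3 mm in x on the pad and stand positions, and I used values in between. The fingers read 26.5–27 mm on the 28 mm barrels, but every grip held. No check failed.

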